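# Make up two sewing kits

### The job

Make up the two sewing kits, one thing to a well, everything upright and flat on the floor of its well: the long tray with three wells gets the tall thread spool in its middle well and the pin tin and the needle box in the two end wells (either way round); the short tray with two wells gets the low thread spool and the pattern weight, one in each well (either way round). Leave the mug, the white box of pins and the tape-measure case where they are.

Things in the scene. Friction and masses are not known exactly. Their poses are not given: they have to be found in the camera images.
- long_tray: The long kit tray, with three wells. Fixed, pale wood, 260 mm (its y) by 90 mm (its x); origin at the centre of its underside. Three wells in a row along y, each 80 x 80 mm inside, centres at y = -85, 0 and +85 mm, x = 0. Well floors lie 4 mm above the origin; lips and dividers are 5 mm thick, their tops 10 mm above the origin, so fingers that hold a thing 8 mm or more above its foot clear them.
- short_tray: The short kit tray, with two wells. Fixed, pale wood, 175 mm (its y) by 90 mm (its x); origin at the centre of its underside. Two wells in a row along y, each 80 x 80 mm inside, centres at y = -42.5 and +42.5 mm, x = 0. Well floors lie 4 mm above the origin; lips and dividers are 5 mm thick, their tops 10 mm above the origin, so fingers that hold a thing 8 mm or more above its foot clear them.
- tall_spool: The tall thread spool: an upright wooden spool wound full with off-white thread, in effect a plain cylinder 50 mm in diameter and 80 mm high. Origin at the centre of its underside, z up its axis. Loose, starts standing on the table, 90 g nominal.
- low_spool: The low thread spool: the same make, 50 mm in diameter but only 45 mm high. Origin at the centre of its underside, z up. Loose, starts standing on the table, 50 g nominal.
- pin_tin: Flat round bare-metal tin, closed, 56 mm in diameter and 26 mm high, no knob. Origin at the centre of its underside, z up. Loose, 70 g nominal.
- weight: Sewing pattern weight: a dark steel disc 56 mm in diameter and 16 mm thick with a round steel knob on top, 26 mm in diameter, whose top is 50 mm above the origin; it can be gripped by the knob (the grip surface is an upright cylinder from 16 to 50 mm). Origin at the centre of its underside, z up. Loose, 300 g nominal.
- needle_box: Small closed oblong pale-wood needle box with a small dark finger bar near one end of its lid, 68 mm (its x) by 40 mm (its y) by 24 mm high. Origin at the centre of its underside, z up. Loose, lies flat at any yaw, 60 g nominal.
- mug: Bystander: white mug, 76 mm in diameter, 80 mm high, handle at its +y. Origin at the centre of its underside. Loose; leave alone.
- pin_box: Bystander: open white plastic box with pins, 85 x 110 x 28 mm high. Origin at the centre of its underside. Loose; leave alone.
- tape_case: Bystander: square grey tape-measure case, 60 x 60 mm and 32 mm high. Origin at the centre of its underside. Loose; leave alone.

How it is judged:
By the outcome, as a careful person would: the job done as asked, in the order asked, and still so for the second after the job is handed in, with the robot touching nothing.
It also fails if it takes over 134 s, if anything falls off the work surface, if the arm or the gripper's body presses on something with over 40 N, if the wrist force passes 120 N, or if a joint passes its speed limit or range.

### The arm

A 6-joint arm with a two-finger parallel gripper is mounted at the origin on the work surface. World frame = base frame: x ahead of the robot, y to its left, z up, the work surface at z = 0. Lengths are in m, angles in degrees, forces in N, time in s.
With the tool pointing down it reaches from about 0.4 to 0.825 m from the base axis. Payload 7 kg.
Tool frame: the origin (TCP) lies at the very end of the fingers, on their centre line; the grasp point (between the pads) lies 19 mm behind it (ctrl.pinch_z is the distance from the TCP to the grasp point, in m); z points along the fingers, x is the direction in which the jaws open and shut, and the axes are right-handed (so a half turn about z gives the same grasp; the last joint's range is limited). The gripper opens to 88 mm and grips with 3 to 60 N. Pads are 19 mm wide; open, the fingers measure 130 mm over their backs; the gripper's body (78 mm by 193 mm) begins 47 mm behind the grasp point.
Start: joints at [-49.727, 20.546, 0.682, 0, -70.136, -16.507], TCP at [0.272, -0.618, 0.227] pointing down, gripper open.
Joint ranges: [-176.03, 176.03], [-82.01, 121.73], [-58.28, 71.71], [-173.87, 95.51], [-174.79, -0.11], [-173.66, 173.66]. Speed limits (degrees/s): [136.94, 136.94, 172.46, 180, 180, 180].

### API

Orientations are given as [roll, pitch, yaw] about the fixed x, y, z axes, in that order (R = Rz(yaw) Ry(pitch) Rx(roll)).
In Python, from plant import ctrl gives the robot as it stands.
- The arm moves only by the tool carry_out, never from a script. Its argument "increments" is a list of rows, each a list of 7 numbers: the turn, a rotation vector about the world's x, y, z in degrees, then the shift along the world's x, y, z in mm, then the closure, from 0 (fully open) to 1 (shut). In form: [[ax, ay, az, dx, dy, dz, grip], ...]. A call has 1 to 20 rows; each row is the pose to reach, as a shift and turn from the pose commanded when the call began; what a row does not reach only later rows make up. A row lasts 1/8 s, in which the tool goes at most 62.5 mm and 10.7 degrees, less where a joint would pass 70% of its speed; a pose out of reach is approached as far as the arm can. A call with a gripper value outside its range is refused whole. The fingers move at their own pace and stop on an object; the grip force is fixed at half the most. Time passes only in rows, so rows that repeat a pose let the fingers close. It gives the time, the measured TCP pose, the force and the opening at its end, in the units of the state.
- ctrl.get_obs(): the state, without advancing time (a new reading comes with each control period).
- ctrl.snapshot(name): name is "scene" or "top" or "wrist"; returns a dict with "pixels" (420x560x3 uint8, blue, green, red), "intrinsics" (3x3 intrinsics, pixels), "dist" ([k1, k2, p1, p2, k3] as OpenCV has them; the pictures are not rectified), "rvec" (rotation vector, rad) and "tvec" (3), from world to camera coordinates, as OpenCV has them; the wrist camera has in their place "hand_eye" (4x4, takes a point from camera to tool coordinates, whose origin is the TCP and whose axes are the tool frame's). Camera axes: x right, y down, z forward; pixel columns grow to the right and rows downward; lengths in m; the calibration is good to about 2 mm. A picture is of the moment at which its call begins: read the wrist's pose just before it. There is no depth.
- ctrl.close_job(): hands the job in, once; it reports no verdict.
Trained networks look in a picture, given as the dict that the camera call returned (one of the last four; its "shot" number tells which), for a name from the list of things; names that differ only in an ending like _2 or _b are one class to them, and where a whole thing is asked for, a point or a joint stands for the part that bears it (a point fixed in the world has none). Each returns a list of dicts, best first, with "confidence" (0 to 1); they miss things now and then, are a little off and sometimes report something else, mostly with a low value. They report only what shows in the picture. A call takes as long as a camera call.
- ctrl.search_frame(picture, label): "centre" ([x, y, z] in m, in world coordinates, good to about 4 mm: the middle of the surface that is visible of it).
- ctrl.outline_of(picture, label): "pixels" (420x560 bool, what is visible of it).
The state is a dict: "clock": time; "joint_pos": joint angles; "qvel": joint speeds; "tau": joint torques, N m; "tool_pos": TCP position; "orientation": TCP orientation; "force": force on the tool from outside, world axes, zero at the start; "moment": the same for the moment, N m; "opening": finger opening in m.
Only numpy, scipy, OpenCV 4.12 (cv2) and the standard library are available. Lean on these libraries where they do the work, as an engineer would, in place of code of your own. Each camera call takes 0.05 s, during which the arm holds its last target. There are 200 camera calls.

## Working session

There is one attempt and no reset: what is moved stays moved. The work goes in short steps, Python scripts to look and compute and a tool call to move; the robot and the scene stay as the last step left them, time stands still between calls to the robot, and variables do not carry over. Pictures are saved under pics/ and viewed, about 12 in all and at most 16, crops included, and the job is handed in when it is done.

Besides the shell and the picture viewer there is one more tool, called after "Call:" as a command line: name --pt "numbers of a row" for each row, then --argument value for the rest. carry_out: Moves the arm, as the interface text tells. Its arguments: {"type":"object","properties":{"increments":{"type":"array"}},"required":["increments"]}

```bash
mkdir -p pics; ls; cat > h.py <<'E'
import numpy as np, cv2
from plant import ctrl
def ray(s,uv):
    p=cv2.undistortPoints(np.array(uv,float).reshape(-1,1,2),s["intrinsics"],np.array(s["dist"])).reshape(-1,2)
    R=cv2.Rodrigues(np.array(s["rvec"],float))[0]; t=np.array(s["tvec"],float).ravel()
    return -R.T@t, np.c_[p,np.ones(len(p))]@R
def at_z(s,uv,z):
    c,d=ray(s,uv); return c+d*((z-c[2])/d[:,2])[:,None]
def cen(m):
    return np.argwhere(m)[:,::-1].mean(0)
E
python3 - <<'E'
from h import *
for n in ("top","scene"):
    s=ctrl.snapshot(n); cv2.imwrite(f"pics/{n}1.png",s["pixels"])
    for l in "long_tray short_tray tall_spool low_spool pin_tin weight needle_box mug pin_box tape_case".split():
        r=ctrl.search_frame(s,l); print(n,l,[(np.round(x["centre"],3).tolist(),round(x["confidence"],2)) for x in r[:3]])
print(ctrl.get_obs())
E
```

```text
pics
top long_tray [([0.583, 0.155, 0.0], 0.71)]
top short_tray [([0.582, -0.185, 0.004], 0.92), ([0.583, 0.155, 0.004], 0.41)]
top tall_spool [([0.425, 0.287, 0.079], 0.78)]
top low_spool [([0.442, -0.162, 0.044], 0.54)]
top pin_tin [([0.433, 0.154, 0.022], 0.68)]
top weight [([0.421, -0.28, 0.014], 0.58)]
top needle_box [([0.434, -0.019, 0.022], 0.67)]
top mug [([0.588, -0.466, 0.037], 0.65)]
top pin_box [([0.783, -0.102, 0.002], 0.96)]
top tape_case [([0.575, 0.454, 0.029], 0.96)]
scene long_tray [([0.579, 0.144, -0.002], 0.8)]
scene short_tray [([0.579, -0.186, 0.004], 0.98)]
scene tall_spool [([0.434, 0.278, 0.063], 0.98)]
scene low_spool [([0.45, -0.172, 0.044], 0.91)]
scene pin_tin [([0.443, 0.148, 0.022], 0.87), ([0.579, -0.183, 0.005], 0.65), ([0.439, -0.022, 0.027], 0.24)]
scene weight [([0.434, -0.286, 0.016], 0.71)]
scene needle_box [([0.439, -0.026, 0.023], 0.86)]
scene mug [([0.575, -0.452, 0.041], 0.8)]
scene pin_box [([0.781, -0.101, 0.007], 0.59)]
scene tape_case [([0.578, 0.446, 0.031], 0.54)]
{'clock': 1.1, 'joint_pos': array([-4.97272082e+01,  2.05462552e+01,  6.83442768e-01,  1.07990845e-03,
       -7.01349379e+01, -1.65066355e+01]), 'qvel': array([-0.05258265, -0.10402009,  0.06709196,  0.06548588,  0.07417975,
       -0.0986288 ]), 'tau': array([-5.60176286e-04, -5.82406139e+01,  2.93304026e+01,  7.00249985e+00,
        1.24898163e-02, -8.15448573e-06]), 'tool_pos': array([ 0.27200833, -0.61776818,  0.22657712]), 'orientation': array([-1.79999665e+02,  2.44552233e-03,  1.13766523e+02]), 'force': array([ 0.03716097, -0.56616192,  0.0199273 ]), 'moment': array([ 0.01566813,  0.01170911, -0.0004449 ]), 'opening': 0.0874497284264724}
```

View top.

View pics/top1.png

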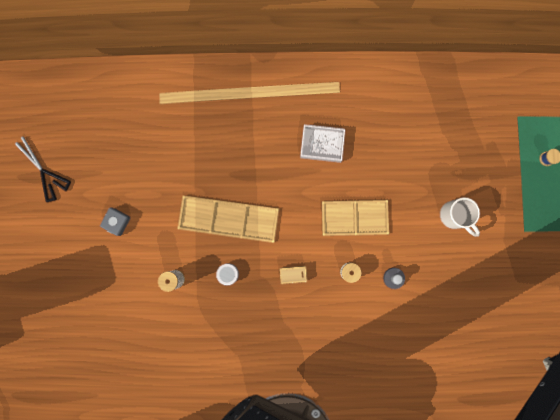

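View pics/scene1.png

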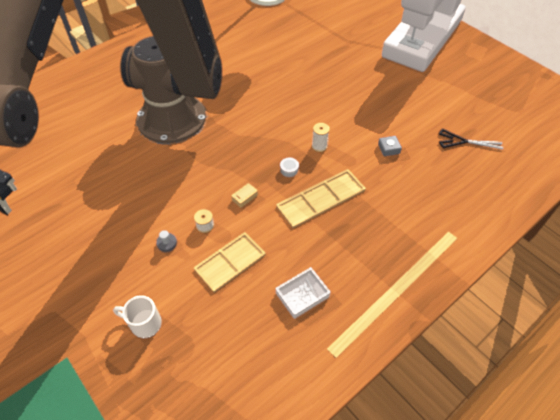

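```bash
python3 - <<'E'
from h import *
s=ctrl.snapshot("top")
H=dict(long_tray=.01,short_tray=.01,needle_box=.024,pin_tin=.026,low_spool=.045,tall_spool=.08,weight=.016)
for l,z in H.items():
    r=ctrl.outline_of(s,l)
    if not r: print(l,None);continue
    m=r[0]["pixels"].astype(np.uint8)
    c=max(cv2.findContours(m,0,1)[0],key=cv2.contourArea)
    w=at_z(s,c.reshape(-1,2),z)[:,:2]*1000
    (cx,cy),(a,b),an=cv2.minAreaRect(w.astype(np.float32))
    print(l,r[0]["confidence"],"c",round(cx,1),round(cy,1),"size",round(a,1),round(b,1),"ang",round(an,1),"centroid",np.round(at_z(s,cen(m),z)[0]*1000,1))
print(ctrl.get_obs()["clock"])
w=ctrl.snapshot("wrist");print(np.round(w["hand_eye"],4),w["intrinsics"])
E
```

```text
long_tray 0.95 c 582.2 154.5 size 261.0 93.7 ang 81.9 centroid [581.8 152.8  10. ]
short_tray 0.95 c 584.3 -185.8 size 178.1 93.0 ang 89.5 centroid [ 582.5 -184.6   10. ]
needle_box 0.95 c 435.5 -17.8 size 38.6 66.3 ang 3.7 centroid [435.5 -18.2  24. ]
pin_tin 0.91 c 436.7 153.6 size 53.5 55.1 ang 45.2 centroid [437. 154.  26.]
low_spool 0.67 c 440.5 -162.6 size 48.5 50.7 ang 89.1 centroid [ 440.1 -163.9   45. ]
tall_spool 0.82 c 423.3 287.0 size 49.2 69.8 ang 11.2 centroid [424.1 287.4  80. ]
weight 0.58 c 422.0 -281.5 size 50.0 52.0 ang 88.8 centroid [ 422.8 -281.4   16. ]
1.5
[[ 1.000e+00  7.000e-04  1.200e-03  1.000e-04]
 [-1.000e-03  9.656e-01  2.602e-01 -6.990e-02]
 [-1.000e-03 -2.602e-01  9.656e-01 -1.577e-01]
 [ 0.000e+00  0.000e+00  0.000e+00  1.000e+00]] [[357.02128555   0.         279.76898869]
 [  0.         357.02128555 205.87648346]
 [  0.           0.           1.        ]]
```

Call:
carry_out --pt "0 0 66.2 178 318 0 0" --pt "0 0 66.2 178 318 0 0" --pt "0 0 66.2 178 318 0 0" --pt "0 0 66.2 178 318 0 0" --pt "0 0 66.2 178 318 0 0" --pt "0 0 66.2 178 318 0 0" --pt "0 0 66.2 178 318 0 0" --pt "0 0 66.2 165 772 0 0" --pt "0 0 66.2 165 772 0 0" --pt "0 0 66.2 165 772 0 0" --pt "0 0 66.2 165 772 0 0" --pt "0 0 66.2 165 772 0 0" --pt "0 0 66.2 165 772 0 0" --pt "0 0 66.2 165 772 0 0" --pt "0 0 66.2 165 772 0 0" --pt "0 0 66.2 165 772 -57 0" --pt "0 0 66.2 165 772 -57 0" --pt "0 0 66.2 165 772 -57 0"

```text
clock: 3.8
tool_pos: [0.438, 0.1538, 0.171]
orientation: [-180.0, 0.1, 179.9]
force: [1.3, 0.1, 0.5]
opening: 0.0876
```

```bash
cat >> h.py <<'E'
from scipy.spatial.transform import Rotation as Ro
def wrist(name=None):
    o=ctrl.get_obs(); s=ctrl.snapshot("wrist")
    T=np.eye(4); T[:3,:3]=Ro.from_euler("xyz",o["orientation"],degrees=True).as_matrix(); T[:3,3]=o["tool_pos"]
    V=np.linalg.inv(T@s["hand_eye"])
    g=dict(s,rvec=cv2.Rodrigues(V[:3,:3])[0],tvec=V[:3,3])
    if name: cv2.imwrite(f"pics/{name}.png",s["pixels"])
    return o,s,g
def rect(s,g,l,z):
    for r in ctrl.outline_of(s,l)[:1]:
        m=r["pixels"].astype(np.uint8)
        c=max(cv2.findContours(m,0,1)[0],key=cv2.contourArea)
        w=at_z(g,c.reshape(-1,2),z)[:,:2]*1000
        (cx,cy),(a,b),an=cv2.minAreaRect(w.astype(np.float32))
        e=(c.reshape(-1,2).min(0),c.reshape(-1,2).max(0))
        print(l,round(r["confidence"],2),"c %.1f %.1f size %.1f %.1f ang %.1f"%(cx,cy,a,b,an),"bbox",*e)
E
python3 - <<'E'
from h import *
o,s,g=wrist("w1")
print(o["tool_pos"],o["orientation"],o["joint_pos"],o["clock"])
rect(s,g,"pin_tin",.026); rect(s,g,"pin_tin",.0); rect(s,g,"tall_spool",.08);rect(s,g,"long_tray",.01)
E
```

```text
[0.4379762  0.15375833 0.17100017] [-1.79986976e+02  6.23857449e-02  1.79916628e+02] [ 43.79749912   3.06907511 -29.66280695   0.06259109 -57.23219483
 -43.91473779] 3.8
pin_tin 0.95 c 434.2 152.3 size 57.0 54.1 ang 90.0 bbox [253 158] [315 222]
pin_tin 0.95 c 433.9 158.1 size 61.8 58.8 ang 90.0 bbox [253 158] [315 222]
tall_spool 0.82 c 423.6 246.5 size 27.5 39.6 ang 89.8 bbox [273 306] [322 336]
long_tray 0.59 c 575.2 132.6 size 215.6 94.0 ang 81.8 bbox [78 34] [188 271]
```

View pics/w1.png

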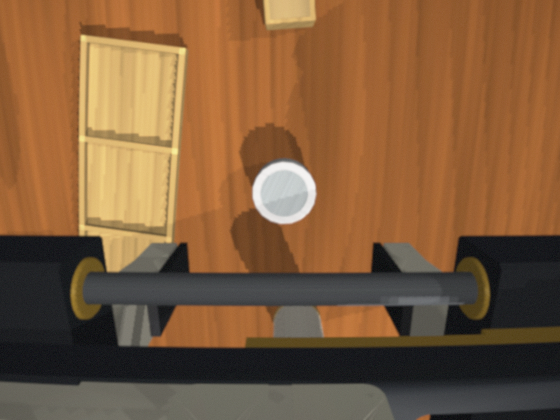

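Call:
carry_out --pt "0 0 0 -2 -1 -60 0" --pt "0 0 0 -2 -1 -115 0" --pt "0 0 0 -2 -1 -150 0" --pt "0 0 0 -2 -1 -160.5 0" --pt "0 0 0 -2 -1 -160.5 0" --pt "0 0 0 -2 -1 -160.5 0.9" --pt "0 0 0 -2 -1 -160.5 0.9" --pt "0 0 0 -2 -1 -160.5 0.9" --pt "0 0 0 -2 -1 -160.5 0.9" --pt "0 0 0 -2 -1 -160.5 0.9" --pt "0 0 0 -2 -1 -145 0.9" --pt "0 0 0 -2 -1 -100 0.9" --pt "0 0 0 -2 -1 -100 0.9"

```text
clock: 5.68
tool_pos: [0.4367, 0.1547, 0.0723]
orientation: [179.8, 0.3, -180.0]
force: [0.0, 0.4, -1.2]
opening: 0.055
```

Call:
carry_out --pt "0 0 -8 157 85 0 0.9" --pt "0 0 -8 157 85 0 0.9" --pt "0 0 -8 157 85 0 0.9" --pt "0 0 -8 157 85 0 0.9" --pt "0 0 -8 157 85 -30 0.9" --pt "0 0 -8 157 85 -48 0.9" --pt "0 0 -8 157 85 -54 0.9" --pt "0 0 -8 157 85 -54 0.9" --pt "0 0 -8 157 85 -54 0.9"

```text
clock: 6.8
tool_pos: [0.5925, 0.2386, 0.0165]
orientation: [179.9, 0.1, 172.0]
force: [0.2, 0.1, 0.7]
opening: 0.0555
```

Call:
carry_out --pt "0 0 0 0 0 -1.5 0.9" --pt "0 0 0 0 0 -1.5 0.9" --pt "0 0 0 0 0 -1.5 0" --pt "0 0 0 0 0 -1.5 0" --pt "0 0 0 0 0 -1.5 0" --pt "0 0 0 0 0 -1.5 0" --pt "0 0 0 0 0 40 0" --pt "0 0 0 0 0 100 0" --pt "0 0 11.7 -157 -256 154 0" --pt "0 0 11.7 -157 -256 154 0" --pt "0 0 11.7 -157 -256 154 0" --pt "0 0 11.7 -157 -256 154 0" --pt "0 0 11.7 -157 -256 154 0" --pt "0 0 11.7 -157 -256 154 0" --pt "0 0 11.7 -157 -256 154 0"

```text
clock: 8.68
tool_pos: [0.4354, -0.0177, 0.17]
orientation: [180.0, 0.1, -176.4]
force: [-0.6, -0.2, 0.4]
opening: 0.0878
```

```bash
python3 - <<'E'
from h import *
o,s,g=wrist("w2")
print(o["tool_pos"],o["orientation"],o["clock"])
rect(s,g,"needle_box",.024); rect(s,g,"long_tray",.01);rect(s,g,"short_tray",.01);rect(s,g,"low_spool",.045)
E
```

```text
[ 0.4353876  -0.01772324  0.17000566] [ 1.79972966e+02  8.05131768e-02 -1.76372519e+02] 8.675
needle_box 0.93 c 432.6 -19.6 size 42.5 71.4 ang 3.7 bbox [259 149] [307 229]
long_tray 0.96 c 561.4 37.8 size 91.0 58.2 ang 12.8 bbox [ 96 214] [191 270]
short_tray 0.73 c 578.7 -132.3 size 93.0 73.8 ang 0.3 bbox [64  0] [173  92]
low_spool 0.56 c 437.2 -150.2 size 47.8 30.3 ang 3.8 bbox [256   0] [322  44]
```

View pics/w2.png

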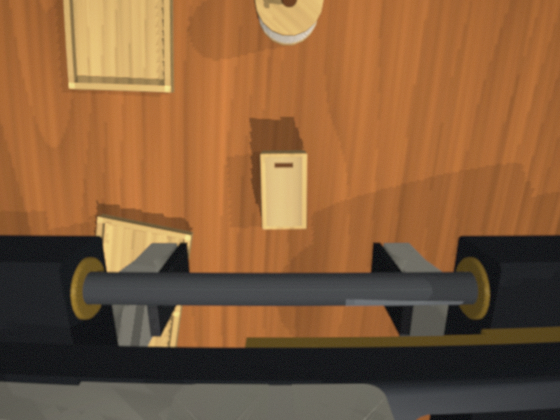

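Call:
carry_out --pt "0 0 0 -1 -1 -60 0" --pt "0 0 0 -1 -1 -115 0" --pt "0 0 0 -1 -1 -150 0" --pt "0 0 0 -1 -1 -160.5 0" --pt "0 0 0 -1 -1 -160.5 0" --pt "0 0 0 -1 -1 -160.5 0.95" --pt "0 0 0 -1 -1 -160.5 0.95" --pt "0 0 0 -1 -1 -160.5 0.95" --pt "0 0 0 -1 -1 -160.5 0.95" --pt "0 0 0 -1 -1 -160.5 0.95" --pt "0 0 0 -1 -1 -160.5 0.95" --pt "0 0 0 -1 -1 -145 0.95" --pt "0 0 0 -1 -1 -100 0.95" --pt "0 0 -11.7 133 88 -100 0.95" --pt "0 0 -11.7 133 88 -100 0.95" --pt "0 0 -11.7 133 88 -100 0.95" --pt "0 0 -11.7 133 88 -100 0.95" --pt "0 0 -11.7 133 88 -130 0.95" --pt "0 0 -11.7 133 88 -145 0.95" --pt "0 0 -11.7 133 88 -145 0.95"

```text
clock: 11.42
tool_pos: [0.5667, 0.0695, 0.0235]
orientation: [-179.9, -0.1, 172.0]
force: [-0.5, 0.4, 0.2]
opening: 0.0397
```

```bash
python3 - <<'E'
from h import *
o,s,g=wrist("w3")
E
```

```text
(no output)
```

View pics/w3.png

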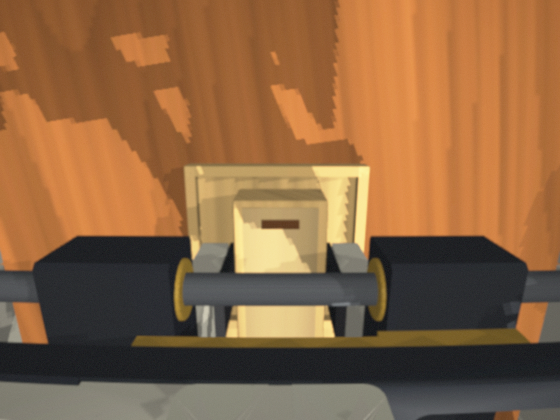

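```bash
python3 - <<'E'
from h import *
o,s,g=wrist()
T=Ro.from_euler("z",-8,degrees=True).as_matrix().T
f=lambda uv,z:np.round((T@(at_z(g,[uv],z)[0]-np.array([.580,.154,0])))*1000,1)
print("outer lip",f((280,165),.01),f((186,200),.01),f((368,200),.01)); print("inner",f((280,178),.01)); print("box top",f((280,192),.0385),f((236,192),.0385),f((325,192),.0385),"bottom",f((280,206),.0145))
E
```

```text
outer lip [  -0.9 -128.9   10. ] [  46.1 -111.4   10. ] [ -44.8 -111.4   10. ]
inner [  -0.9 -122.5   10. ]
box top [  -0.8 -122.    38.5] [  17.4 -122.    38.5] [ -19.4 -122.    38.5] bottom [  -0.9 -109.5   14.5]
```

```bash
python3 - <<'E'
from h import *
i=cv2.imread("pics/w3.png")[150:350,170:390]
cv2.imwrite("pics/w3c.png",cv2.resize(i,None,fx=3,fy=3,interpolation=2)[:600])
o,s,g=wrist()
T=Ro.from_euler("z",-8,degrees=True).as_matrix()
for y in (-119,-122):
  for z in (.0145,.0385):
    p=T@np.array([0,y/1000,z])+[.58,.154,0]
    print(y,z,cv2.projectPoints(p[None],g["rvec"],g["tvec"],g["intrinsics"],np.array(g["dist"]))[0].ravel())
E
```

```text
-119 0.0145 [279.47925188 185.91650005]
-119 0.0385 [279.51070949 197.8804425 ]
-122 0.0145 [279.48131404 179.78346979]
-122 0.0385 [279.51323754 190.84583631]
```

View pics/w3c.png

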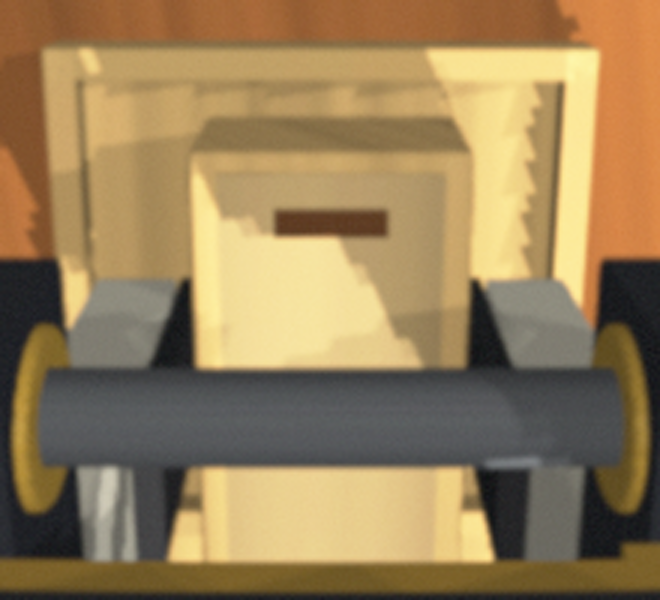

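Call:
carry_out --pt "0 0 0 0 0 -7 0.95" --pt "0 0 0 0 0 -10.5 0.95" --pt "0 0 0 0 0 -10.5 0.95" --pt "0 0 0 0 0 -10.5 0" --pt "0 0 0 0 0 -10.5 0" --pt "0 0 0 0 0 -10.5 0" --pt "0 0 0 0 0 -10.5 0" --pt "0 0 0 0 0 40 0" --pt "0 0 0 0 0 100 0" --pt "0 0 0 0 0 160 0" --pt "0 0 0 -147 227 175 0" --pt "0 0 0 -147 227 175 0" --pt "0 0 0 -147 227 175 0" --pt "0 0 0 -147 227 175 0" --pt "0 0 0 -147 227 175 0" --pt "0 0 0 -147 227 175 0"

```text
clock: 13.58
tool_pos: [0.4202, 0.2986, 0.1998]
orientation: [180.0, 0.0, 172.1]
force: [0.8, 0.3, -0.4]
opening: 0.0881
```

```bash
python3 - <<'E'
from h import *
o,s,g=wrist("w4")
print(o["tool_pos"],o["orientation"],o["clock"])
rect(s,g,"tall_spool",.08)
E
```

```text
[0.42015802 0.29855449 0.19981317] [1.79969041e+02 1.10625081e-02 1.72130460e+02] 13.575
tall_spool 0.55 c 419.5 291.2 size 57.9 48.2 ang 82.2 bbox [249 154] [309 225]
```

View pics/w4.png

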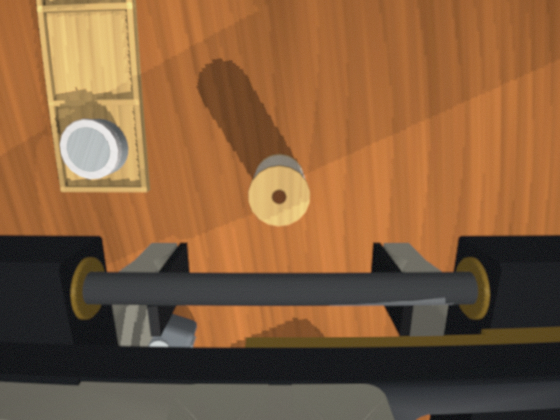

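Call:
carry_out --pt "0 0 0 -1 -2 -60 0" --pt "0 0 0 -1 -2 -115 0" --pt "0 0 0 -1 -2 -155 0" --pt "0 0 0 -1 -2 -170 0" --pt "0 0 0 -1 -2 -170 0" --pt "0 0 0 -1 -2 -170 0.9" --pt "0 0 0 -1 -2 -170 0.9" --pt "0 0 0 -1 -2 -170 0.9" --pt "0 0 0 -1 -2 -170 0.9" --pt "0 0 0 -1 -2 -170 0.9" --pt "0 0 0 -1 -2 -155 0.9" --pt "0 0 0 -1 -2 -110 0.9" --pt "0 0 0 159 -143 -110 0.9" --pt "0 0 0 159 -143 -110 0.9" --pt "0 0 0 159 -143 -110 0.9" --pt "0 0 0 159 -143 -110 0.9" --pt "0 0 0 159 -143 -110 0.9" --pt "0 0 0 159 -143 -140 0.9" --pt "0 0 0 159 -143 -155 0.9" --pt "0 0 0 159 -143 -155 0.9"

```text
clock: 16.18
tool_pos: [0.5789, 0.1543, 0.0438]
orientation: [-179.9, -0.1, 172.0]
force: [-0.2, 0.3, -0.6]
opening: 0.0499
```

Call:
carry_out --pt "0 0 0 0 0 -7 0.9" --pt "0 0 0 0 0 -10.5 0.9" --pt "0 0 0 0 0 -10.5 0.9" --pt "0 0 0 0 0 -10.5 0" --pt "0 0 0 0 0 -10.5 0" --pt "0 0 0 0 0 -10.5 0" --pt "0 0 0 0 0 -10.5 0" --pt "0 0 0 0 0 30 0" --pt "0 0 0 0 0 90 0" --pt "0 0 0 0 0 125 0" --pt "0 0 8 -140 -317 125 0" --pt "0 0 8 -140 -317 125 0" --pt "0 0 8 -140 -317 125 0" --pt "0 0 8 -140 -317 125 0" --pt "0 0 8 -140 -317 125 0" --pt "0 0 8 -140 -317 125 0" --pt "0 0 8 -140 -317 125 0"

```text
clock: 18.3
tool_pos: [0.4388, -0.1645, 0.1698]
orientation: [180.0, 0.0, 179.8]
force: [0.4, 1.1, -0.2]
opening: 0.0876
```

```bash
python3 - <<'E'
from h import *
o,s,g=wrist("w5")
print(o["tool_pos"],o["orientation"],o["clock"])
rect(s,g,"low_spool",.045);rect(s,g,"weight",.016);rect(s,g,"short_tray",.01)
E
```

```text
[ 0.4387934  -0.16449541  0.16977163] [1.79998818e+02 1.45673858e-02 1.79782412e+02] 18.3
low_spool 0.79 c 438.8 -170.5 size 54.8 49.7 ang 89.8 bbox [249 157] [310 223]
weight 0.82 c 421.8 -282.8 size 55.1 55.0 ang 18.8 bbox [266  13] [334  84]
short_tray 0.58 c 578.8 -183.5 size 94.0 176.0 ang 0.7 bbox [62 66] [181 259]
```

View pics/w5.png

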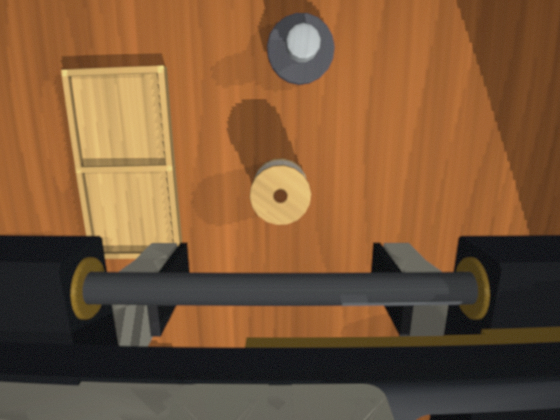

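Call:
carry_out --pt "0 0 0 -1 -4 -60 0" --pt "0 0 0 -1 -4 -115 0" --pt "0 0 0 -1 -4 -147 0" --pt "0 0 0 -1 -4 -157.5 0" --pt "0 0 0 -1 -4 -157.5 0" --pt "0 0 0 -1 -4 -157.5 0.9" --pt "0 0 0 -1 -4 -157.5 0.9" --pt "0 0 0 -1 -4 -157.5 0.9" --pt "0 0 0 -1 -4 -157.5 0.9" --pt "0 0 0 -1 -4 -157.5 0.9" --pt "0 0 0 -1 -4 -145 0.9" --pt "0 0 0 -1 -4 -100 0.9" --pt "0 0 0 140 21 -100 0.9" --pt "0 0 0 140 21 -100 0.9" --pt "0 0 0 140 21 -100 0.9" --pt "0 0 0 140 21 -100 0.9" --pt "0 0 0 140 21 -130 0.9" --pt "0 0 0 140 21 -145 0.9" --pt "0 0 0 140 21 -145 0.9"

```text
clock: 20.88
tool_pos: [0.5785, -0.142, 0.0238]
orientation: [-180.0, -0.2, 180.0]
force: [0.6, -0.4, 0.9]
opening: 0.0495
```

Call:
carry_out --pt "0 0 0 0 0 -6 0.9" --pt "0 0 0 0 0 -8 0.9" --pt "0 0 0 0 0 -8 0.9" --pt "0 0 0 0 0 -8 0" --pt "0 0 0 0 0 -8 0" --pt "0 0 0 0 0 -8 0" --pt "0 0 0 0 0 -8 0" --pt "0 0 0 0 0 30 0" --pt "0 0 0 0 0 90 0" --pt "0 0 0 -158 -140 90 0" --pt "0 0 0 -158 -140 90 0" --pt "0 0 0 -158 -140 90 0" --pt "0 0 0 -158 -140 90 0" --pt "0 0 0 -158 -140 40 0" --pt "0 0 0 -158 -140 10 0" --pt "0 0 0 -158 -140 -4 0" --pt "0 0 0 -158 -140 -4 0" --pt "0 0 0 -158 -140 -4 0"

```text
clock: 23.12
tool_pos: [0.423, -0.2819, 0.0216]
orientation: [-180.0, 0.1, 180.0]
force: [-0.7, -0.3, -0.3]
opening: 0.0878
```

Call:
carry_out --pt "0 0 0 0 0 0 1" --pt "0 0 0 0 0 0 1" --pt "0 0 0 0 0 0 1" --pt "0 0 0 0 0 0 1" --pt "0 0 0 0 0 0 1" --pt "0 0 0 0 0 0 1" --pt "0 0 0 0 0 15 1" --pt "0 0 0 0 0 50 1" --pt "0 0 0 0 0 50 1"

```text
clock: 24.25
tool_pos: [0.4238, -0.2822, 0.0734]
orientation: [-179.9, 0.3, 180.0]
force: [0.9, 0.2, -3.7]
opening: 0.0251
```

Call:
carry_out --pt "0 0 0 158 55 0 1" --pt "0 0 0 158 55 0 1" --pt "0 0 0 158 55 0 1" --pt "0 0 0 158 55 0 1" --pt "0 0 0 158 55 -25 1" --pt "0 0 0 158 55 -40 1" --pt "0 0 0 158 55 -45.5 1" --pt "0 0 0 158 55 -45.5 1"

```text
clock: 25.25
tool_pos: [0.5783, -0.2278, 0.0278]
orientation: [-179.9, -0.1, -180.0]
force: [-10.2, 1.3, 22.9]
opening: 0.0253
```

Call:
carry_out --pt "0 0 0 0 0 0 0" --pt "0 0 0 0 0 0 0" --pt "0 0 0 0 0 0 0" --pt "0 0 0 0 0 0 0" --pt "0 0 0 0 0 50 0" --pt "0 0 0 0 0 110 0" --pt "0 0 0 0 0 170 0" --pt "0 0 0 -130 30 200 0" --pt "0 0 0 -130 30 200 0" --pt "0 0 0 -130 30 200 0"

```text
clock: 26.5
tool_pos: [0.4474, -0.1963, 0.2265]
orientation: [180.0, 0.1, 180.0]
force: [0.9, -0.6, 0.6]
opening: 0.0877
```

```bash
python3 - <<'E'
from h import *
print(ctrl.get_obs()["clock"])
for n in ("scene","top"):
    s=ctrl.snapshot(n); i=s["pixels"]
    c=i[120:320,130:400] if n=="scene" else i[180:300,150:420]
    cv2.imwrite(f"pics/{n}9.png",cv2.resize(c,None,fx=2.9,fy=2.9,interpolation=2))
    for l in "tall_spool low_spool pin_tin weight needle_box mug pin_box tape_case".split():
        r=ctrl.search_frame(s,l); print(n,l,[(np.round(x["centre"],3).tolist(),round(x["confidence"],2)) for x in r[:1]])
E
```

```text
26.5
scene tall_spool [([0.59, 0.142, 0.07], 0.67)]
scene low_spool [([0.592, -0.153, 0.049], 0.63)]
scene pin_tin [([0.599, 0.228, 0.029], 0.79)]
scene weight [([0.573, -0.452, 0.042], 0.19)]
scene needle_box [([0.573, 0.066, 0.028], 0.88)]
scene mug [([0.573, -0.453, 0.043], 0.57)]
scene pin_box [([0.783, -0.102, 0.007], 0.9)]
scene tape_case [([0.581, 0.446, 0.03], 0.76)]
top tall_spool [([0.585, 0.15, 0.084], 0.58)]
top low_spool [([0.582, -0.135, 0.048], 0.88)]
top pin_tin [([0.59, 0.237, 0.026], 0.92)]
top weight [([0.58, -0.223, 0.021], 0.68)]
top needle_box [([0.567, 0.068, 0.028], 0.79)]
top mug [([0.586, -0.465, 0.038], 0.86)]
top pin_box [([0.784, -0.101, 0.001], 0.85)]
top tape_case [([0.591, 0.234, 0.022], 0.63)]
```

View pics/scene9.png

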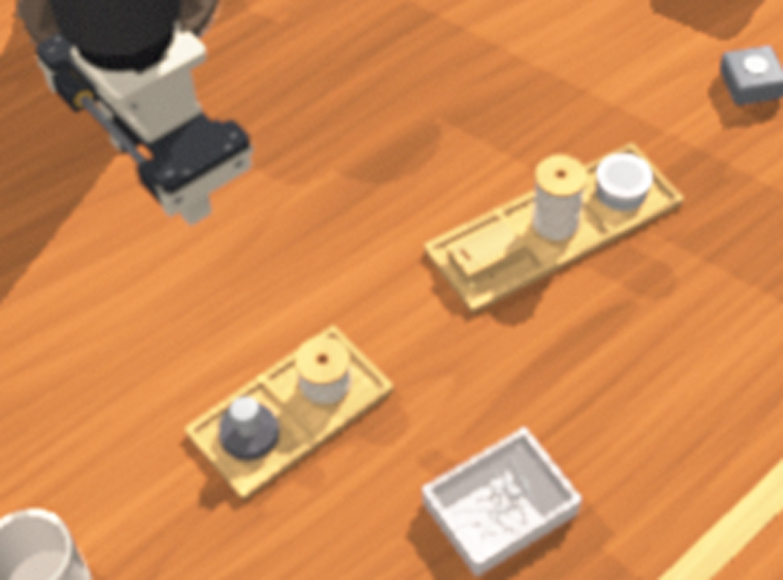

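View pics/top9.png

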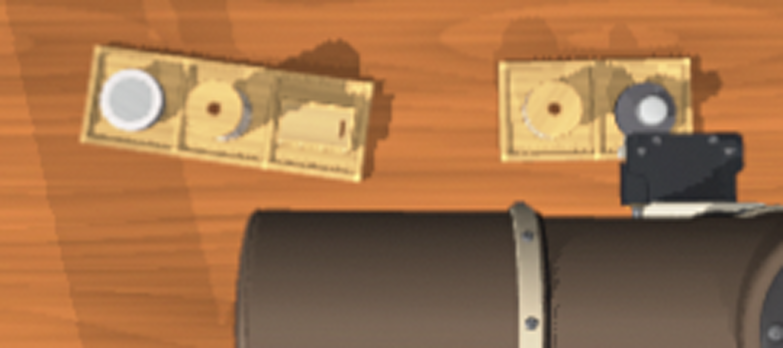

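```bash
python3 - <<'E'
from h import *
o,s,g=wrist("w9"); print(o["clock"])
rect(s,g,"weight",.02);rect(s,g,"short_tray",.01)
E
```

```text
27.4
weight 0.88 c 575.6 -228.8 size 54.8 58.2 ang 89.4 bbox [128 121] [184 175]
short_tray 0.55 c 579.1 -184.3 size 94.6 174.7 ang 0.2 bbox [108 105] [206 264]
```

View pics/w9.png

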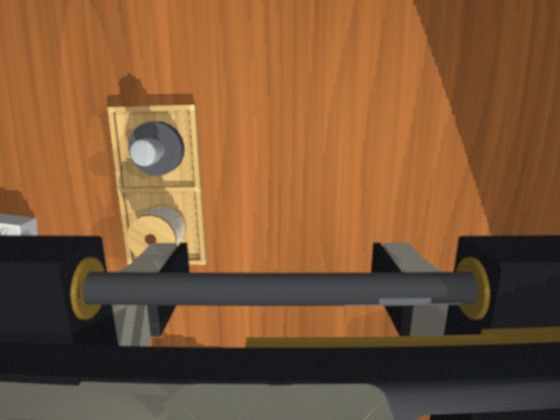

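```bash
python3 -c "
from plant import ctrl
print(ctrl.close_job(), ctrl.get_obs()['clock'])"
```

```text
the job is handed in; nothing more can be done
the job is handed in; nothing more can be done
```

Both kits are made up, and the job was handed in at about 27 s of the allowed 134 s.

- **Long tray:** the pin tin is in the +y end well, the tall spool in the middle and the needle box in the −y end well. I put the tall spool in after the two end pieces so the gripper body would not touch it.
- **Short tray:** the low spool is in the +y well and the pattern weight in the −y well.

**Last checks:** the final scene, top and wrist pictures show all five things upright in their own wells. The weight sits clear of the lips, within about 4 mm of its well centre. The mug and the pin box were found within 3 mm of where they started, and so was the tape case in the scene view.

**What disagreed:**
- The scene camera's search gave the mug for the weight, at low confidence (0.19).
- The top camera's search gave the tin's position for the tape case (0.63).
- The wrist force read about 25 N when the weight touched its well floor, so it was set down a little firmly. That is far below the 120 N wrist limit.

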